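# Fetch the brass check weight from behind the reagent bottles

### The job

The brass check weight stands on the dark storage board behind two reagent bottles: first stand both bottles upright on the grey side tray, then set the brass weight down gently, upright, in the middle of the balance's pan. Only then put each bottle back upright on the board, centred on the round mark of its own colour (red cap on red, blue cap on blue). Do not tip a bottle over, and leave the steel weight, the beaker and the amber jar where they are.

Things in the scene. Friction and masses are not known exactly. Their poses are not given: they have to be found in the camera images.
- red_bottle_centre (a point): centre (half-way up, 65 mm above its foot) of the white wide-mouth bottle with red cap and red band, closed, 130 mm tall, about 180 g: body 50 mm in diameter to 85 mm height, then a shoulder; the cap, 44 mm in diameter, spans 102 to 130 mm above the foot and is easily gripped from above. z up along its axis. Starts on the red mark, loose.
- blue_bottle_centre (a point): centre of the same kind of bottle with blue cap and blue band; same sizes; starts on the blue mark, loose.
- brass_weight_centre (a point): centre (30 mm above its foot) of the yellow brass check weight, about 300 g: cylinder 34 mm in diameter and 40 mm tall with a knob 22 mm in diameter on a 12 mm neck, 60 mm tall in all (knob from 48 to 60 mm). z up along its axis. It stands loose on the board behind one of the bottles (which one varies), foot 12 mm above the bench.
- steel_weight_centre (a point): centre (30 mm above its foot) of a silver-grey steel weight of the same shape and size, beside the brass one behind the other bottle (about 114 mm apart, centre to centre). Leave it alone.
- red_mark: round red mark, 72 mm in diameter, 2 mm thick, fixed on the storage board on the side nearer the robot; origin at the centre of its underside, 12 mm above the bench (a bottle on it has its foot at 14 mm). Its x axis points away from the robot, square to the line of the two marks; the weights stand 54 mm further along x. The marks are 114 mm apart, either may be the left one.
- blue_mark: round blue mark, the same as the red one and beside it. The board below both is dark, fixed, 170 mm (x) by 240 mm (y), 12 mm thick, with an aluminium rim along its far edge that is 18 mm high above the board and 55 mm behind the weights' centres.
- pan (a point): centre of the upper face of the balance's round grey pan, 130 mm in diameter, rigid, 85 mm above the bench. The balance is fixed, white with a dark upper housing 160 mm wide below the pan; its keypad faces the robot (its -x) and all of it stays below the pan's face.
- tray: grey side tray, fixed to the bench, 240 mm (its x) by 170 mm (its y), walls 5 mm thick and 18 mm high, floor 5 mm thick; origin at the centre of its underside on the bench. Room for both bottles one behind the other along its x. Tray and balance stand on either side of the board, either way round.
- beaker: bystander: empty glass beaker, 70 mm in diameter, 85 mm tall, loose, beyond the board; origin at the centre of its foot. Leave it alone.
- jar: bystander: amber glass jar with black lid, 58 mm in diameter, 71 mm tall, loose, beyond the board; origin at the centre of its foot. Leave it alone.

How it is judged:
On the way, in this order (a step that is already met when the one before it is completed fails the run):
1. both bottles stand upright on the side tray, released (x of red_bottle_centre in the frame of tray between -0.1 and 0.1 m and y of red_bottle_centre in the frame of tray between -0.065 and 0.065 m and z of red_bottle_centre in the frame of tray between 0.06 and 0.078 m and angle between each of red_bottle_centre, blue_bottle_centre's own z axis and vertical below 0.15 rad and x of blue_bottle_centre in the frame of tray between -0.1 and 0.1 m and y of blue_bottle_centre in the frame of tray between -0.065 and 0.065 m and z of blue_bottle_centre in the frame of tray between 0.06 and 0.078 m and contact force between the fingers and red_bottle below 0.2 N and contact force between the fingers and blue_bottle below 0.2 N), for 0.2 s.
2. the brass weight stands in the middle of the pan, released, with both bottles still on the tray (horizontal distance between brass_weight_centre and pan below 0.015 m and z of brass_weight_centre in the frame of pan between 0.025 and 0.035 m and angle between brass_weight_centre's own z axis and vertical below 0.1 rad and x of red_bottle_centre in the frame of tray between -0.1 and 0.1 m and y of red_bottle_centre in the frame of tray between -0.065 and 0.065 m and z of red_bottle_centre in the frame of tray between 0.06 and 0.078 m and angle between each of red_bottle_centre, blue_bottle_centre's own z axis and vertical below 0.15 rad and x of blue_bottle_centre in the frame of tray between -0.1 and 0.1 m and y of blue_bottle_centre in the frame of tray between -0.065 and 0.065 m and z of blue_bottle_centre in the frame of tray between 0.06 and 0.078 m and contact force between the fingers and brass_weight below 0.2 N), for 0.2 s.
At the end, for the whole second after the job is handed in: the red-capped bottle stands upright within 15 mm of the red mark's centre and the blue-capped one within 15 mm of the blue mark's centre; the brass weight stands upright on the pan within 15 mm of its centre; all released and at rest (horizontal distance between red_bottle_centre and red_mark below 0.015 m and z of red_bottle_centre in the frame of red_mark between 0.06 and 0.073 m and angle between each of red_bottle_centre, blue_bottle_centre, brass_weight_centre's own z axis and vertical below 0.1 rad and horizontal distance between blue_bottle_centre and blue_mark below 0.015 m and z of blue_bottle_centre in the frame of blue_mark between 0.06 and 0.073 m and horizontal distance between brass_weight_centre and pan below 0.015 m and z of brass_weight_centre in the frame of pan between 0.025 and 0.035 m and linear speed of each of red_bottle, blue_bottle, brass_weight below 0.03 m/s); the robot touches nothing.
It fails at once if a bottle is tipped by more than about 35 degrees (angle between any of red_bottle_centre, blue_bottle_centre's own z axis and vertical above 0.6 rad).
It fails at once if the brass weight is dropped onto the balance (meets the pan at more than 0.6 m/s, a fall of about 20 mm) (horizontal distance between brass_weight_centre and pan below 0.08 m and z of brass_weight_centre in the frame of pan below 0.045 m and linear speed of brass_weight above 0.6 m/s).
It fails at once if the steel weight, the beaker or the jar is moved by more than 20 mm (distance of any of steel_weight_centre, beaker, jar from where it was at the start of the episode above 0.02 m).
It also fails if it takes over 123 s, if anything falls off the work surface, if the arm or the gripper's body presses on something with over 40 N, if the wrist force passes 120 N, or if a joint passes its speed limit or range.

### The arm

A 6-joint arm with a two-finger parallel gripper is mounted at the origin on the work surface. World frame = base frame: x ahead of the robot, y to its left, z up, the work surface at z = 0. Lengths are in m, angles in rad, forces in N, time in s.
With the tool pointing down it reaches from about 0.3 to 0.85 m from the base axis. Payload 4.2 kg.
Tool frame: the origin (TCP) lies midway between the tips of the shut fingers; the grasp point (between the pads) lies 19 mm behind it; z points along the fingers, x is the direction in which the jaws open and shut, and the axes are right-handed (so a half turn about z gives the same grasp; the last joint's range is limited). The gripper opens to 91 mm and grips with 3 to 60 N. Pads are 32 mm wide; open, the fingers measure 118 mm over their backs; the gripper's body (76 mm by 178 mm) begins 60 mm behind the grasp point.
Start: joints at [-1.31, 0.32, 1.565, -0, 1.257, -0.02], TCP at [0.159, -0.552, 0.214] pointing down, gripper open.
Joint ranges: [-3.11, 3.11], [-0.84, 2.01], [0.21, 2.61], [-1.34, 4.49], [0.05, 2.63], [-2.56, 2.56]. Speed limits (rad/s): [2.57, 2.57, 3.14, 3.14, 3.14, 3.14].

### API

Orientations are given as a unit quaternion [w, x, y, z].
In Python, from workcell import r gives the robot as it stands. The module is installed in compiled form; this text tells all that it offers.
- The arm moves only by the tool drive_tool, never from a script. Its argument "series" is a list of rows, each an object with "xyz": the shift along the world's x, y, z in mm, a list of three; "rot": the turn, a rotation vector about the world's x, y, z in degrees, a list of three. A call has 1 to 20 rows; each row is the pose to reach, as a shift and turn from the pose measured when the call began; what a row does not reach only later rows make up. A row lasts 1/8 s, in which the tool goes at most 62.5 mm and 10.7 degrees, less where a joint would pass 70% of its speed; a pose out of reach is approached as far as the arm can. A call with a gripper value outside its range is refused whole. "grip" is the finger opening in mm, from 0 to 91.2, set as the call begins (left out, the last holds). The fingers move at their own pace and stop on an object; "force" is the grip in N (left out, the last holds). Time passes only in rows, so rows that repeat a pose let the fingers close. It gives the time, the measured TCP pose, the force and the opening at its end, in the units of the state.
- r.observe(): the state, without advancing time (a new reading comes with each control period).
- r.read_camera(name): name is "scene" or "top"; returns (picture, depth): 420x560x3 uint8, red, green, blue; 420x560 float32, m along the optical axis (not along the pixel's ray), 0 where there is no reading.
- r.camera_info(name): a dict with "camera_matrix" (3x3 intrinsics, pixels), "rvec" (rotation vector, rad) and "tvec" (3), from world to camera coordinates, as OpenCV has them. Camera axes: x right, y down, z forward; pixel columns grow to the right and rows downward; lengths in m; the calibration is good to about 2 mm. A picture is of the moment at which its call begins. camera_info takes no time and is no camera call.
- r.hand_in(): hands the job in, once; it reports no verdict.
The state is a dict: "clock": time; "q": joint angles; "joint_vel": joint speeds; "effort": joint torques, N m; "eef_pos": TCP position; "eef_rot": TCP orientation; "ft_force": force on the tool from outside, world axes, zero at the start; "wrist_torque": the same for the moment, N m; "grip_width": finger opening in m.
Only numpy, scipy, OpenCV 4.12 (cv2) and the standard library are available. Lean on these libraries where they do the work, as an engineer would, in place of code of your own. Each camera call takes 0.05 s, during which the arm holds its last target. There are 200 camera calls.

## Working session

There is one attempt and no reset: what is moved stays moved. The work goes in short steps, Python scripts to look and compute and a tool call to move; the robot and the scene stay as the last step left them, time stands still between calls to the robot, and variables do not carry over. Pictures are saved under pics/ and viewed, about 12 in all and at most 16, crops included, and the job is handed in when it is done.

Besides the shell and the picture viewer there is one more tool, called as a command line: name --argument value ..., lists and objects as JSON in quotes. drive_tool: Moves the arm, as the interface text tells. Its arguments: {"type":"object","properties":{"series":{"type":"array"},"grip":{"type":"number"},"force":{"type":"number"}},"required":["series"]}

```bash
mkdir -p pics
cat > h.py <<'E'
import numpy as np, cv2
from workcell import r
def cam(n):
    i=r.camera_info(n); R=cv2.Rodrigues(np.array(i["rvec"],float))[0]
    return np.array(i["camera_matrix"]),R,np.array(i["tvec"],float).ravel()
def shot(n,f):
    p,d=r.read_camera(n); cv2.imwrite(f"pics/{f}.png",p[:,:,::-1]); np.save(f"pics/{f}.npy",d); return p,d
def ray(n,u,v,z):
    "world point of pixel on plane height z"
    K,R,t=cam(n); c=-R.T@t; d=R.T@np.linalg.solve(K,[u,v,1]); return c+d*(z-c[2])/d[2]
def cloud(n,d):
    K,R,t=cam(n); v,u=np.mgrid[:d.shape[0],:d.shape[1]]
    P=np.stack([(u-K[0,2])/K[0,0]*d,(v-K[1,2])/K[1,1]*d,d],-1); return (P-t)@R
E
python3 - <<'E'
from h import *
for n in("top","scene"):
    shot(n,n+"0"); K,R,t=cam(n); print(n,-R.T@t,R[2],K[0,0])
print(r.observe())
E
```

```text
top [ 0.54599617 -0.01296906  1.23911172] [ 0.06262497  0.02930626 -0.99760676] 509.6077433133829
scene [ 1.27743194 -0.47638704  0.73232312] [-0.63739386  0.47680271 -0.60530013] 401.5451664787753
{'clock': 0.1, 'q': array([-1.31001214e+00,  3.20226007e-01,  1.56555132e+00, -3.30379022e-05,
        1.25736460e+00, -2.00044561e-02]), 'joint_vel': array([-0.00040765, -0.0023813 , -0.00233009,  0.00111879, -0.00071852,
        0.00038876]), 'effort': array([ 5.29760346e-04, -4.13332236e+01, -2.32510060e+01,  7.29946489e-02,
        4.22694243e-02, -5.28780561e-05]), 'eef_pos': array([ 0.15921491, -0.55205953,  0.21320768]), 'eef_rot': array([-4.65639948e-04,  7.99100287e-01, -6.01197248e-01, -6.19265901e-04]), 'ft_force': array([ 0.60573744, -0.12703183, -0.01546054]), 'wrist_torque': array([ 0.04391703, -0.0088698 , -0.00591027]), 'grip_width': 0.09120410305512522}
```

View pics/top0.png

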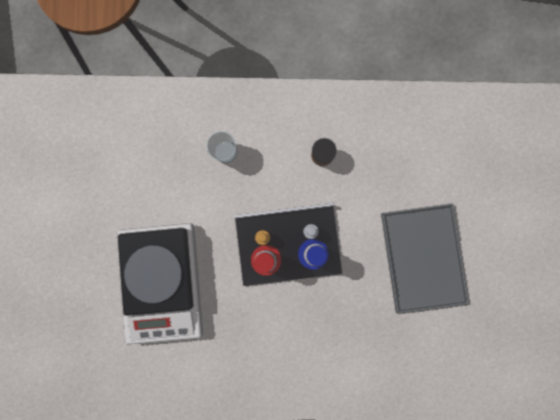

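View pics/scene0.png

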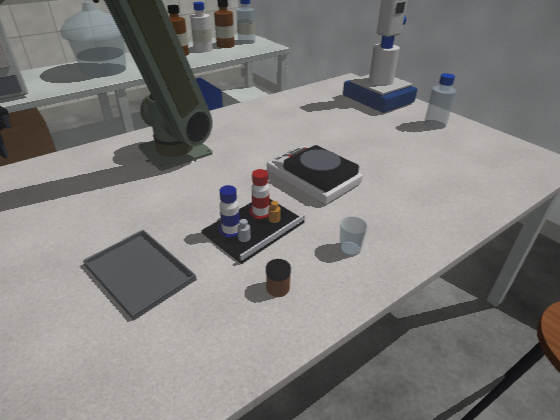

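The top view shows the red cap at (266,261) with the brass weight at (262,238) behind it. The blue cap is at (314,254) with the steel weight behind it at (311,231). The pan is at (153,274) on the left, the tray centre is near (425,258) on the right, the beaker is at (222,147) and the jar at (323,152).

```bash
cat > meas.py <<'E'
from h import *
def blob(p,P,lo,hi,zlo,zhi,box=None):
    hsv=cv2.cvtColor(p,cv2.COLOR_RGB2HSV); m=cv2.inRange(hsv,lo,hi)>0
    m&=(P[...,2]>zlo)&(P[...,2]<zhi)
    if box: b=np.zeros_like(m); b[box[1]:box[3],box[0]:box[2]]=1; m&=b
    Q=P[m]
    if len(Q)<5: return len(Q)
    return len(Q),((Q.min(0)+Q.max(0))/2*1000).round(1),(np.ptp(Q,0)*1000).round(1),(np.median(Q,0)*1000).round(1)
E
python3 - <<'E'
from meas import *
p=cv2.imread("pics/top0.png")[:,:,::-1].copy(); d=np.load("pics/top0.npy"); P=cloud("top",d)
A=(0,0,0);B=(180,255,255)
print("red",blob(p,P,A,B,.13,.16,(245,240,290,280)))
print("blue",blob(p,P,A,B,.13,.16,(292,235,335,275)))
print("brass",blob(p,P,A,B,.062,.08,(250,225,275,248)))
print("steel",blob(p,P,A,B,.062,.08,(300,220,322,242)))
print("pan",blob(p,P,A,B,.079,.095,(110,220,200,310)))
print("beaker",blob(p,P,A,B,.05,.12,(200,125,245,170)),"jar",blob(p,P,A,B,.06,.09,(305,130,345,170)))
# tray and board outlines
for nm,box,zl,zh in(("tray",(375,195,475,320),.008,.03),("board",(228,198,350,292),.005,.02)):
    m=np.zeros(d.shape,np.uint8); x0,y0,x1,y1=box; m[y0:y1,x0:x1]=((P[...,2]>zl)&(P[...,2]<zh))[y0:y1,x0:x1]
    c=P[m>0][:,:2].astype(np.float32); rr=cv2.minAreaRect(c*1000); print(nm,rr,len(c))
E
python3 - <<'E'
import cv2
p=cv2.imread("pics/top0.png"); cv2.imwrite("pics/c0.png",cv2.resize(p[195:320,225:475],None,fx=3.2,fy=3.2,interpolation=2))
E
```

```text
red (328, array([499.7,  39.7, 143. ]), array([43. , 43.1, 14.3]), array([500. ,  39.4, 144.8]))
blue (327, array([517.8, -72.1, 142.6]), array([42.8, 40.7, 13.8]), array([517.7, -72.8, 144.6]))
brass (69, array([553.6,  49.4,  72. ]), array([18.6, 18.7,  9.1]), array([553.5,  49.3,  72.7]))
steel (71, array([571.5, -63.4,  72.8]), array([20.7, 20.7, 10.2]), array([570.6, -62.3,  71.9]))
pan (2871, array([471.9, 294.6,  85.8]), array([179.8, 161.8,  13.6]), array([464.4, 293.6,  85.1]))
beaker (315, array([760.2, 148.1,  70.2]), array([68. , 68. , 40.2]), array([772.8, 155.5,  76.9])) jar (496, array([758.3, -88.1,  70.1]), array([56.2, 56. , 16.6]), array([758.1, -88.1,  71.5]))
tray ((513.0530395507812, -334.5823974609375), (273.2877197265625, 203.34568786621094), 4.650312423706055) 2134
board ((538.4462280273438, -11.1856689453125), (223.6389923095703, 293.1010437011719), 1.4204009771347046) 5829
```

View pics/c0.png

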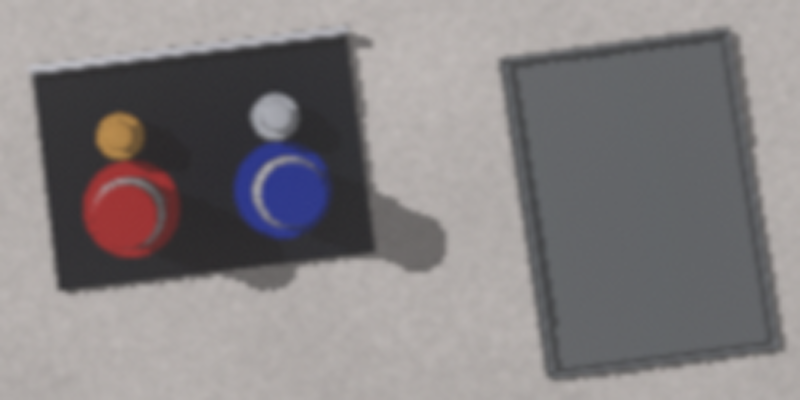

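The crop shows the tray's outer corners at crop (503,60), (731,32), (782,350) and (552,378). The spacing between bottles and weights matches the task text (113.5 mm and about 54 mm).

Run:
```python
from meas import *
c=[ray("top",225+u/3.2,195+v/3.2,.018)[:2]*1000 for u,v in((503,60),(731,32),(782,350),(552,378))]
c=np.array(c); print(c.round(),c.mean(0).round(1),[np.linalg.norm(c[i]-c[i-1]).round() for i in range(4)])
x=(c[0]+c[1]-c[2]-c[3]); print("tray yaw",np.degrees(np.arctan2(x[1],x[0])))
p=cv2.imread("pics/top0.png"); g=cv2.cvtColor(p,6); 
m=((g>58)).astype(np.uint8); sub=g[235:315,115:195]
print(ray("top",153,274,.085), np.unique((sub//10),return_counts=True))
cc=cv2.HoughCircles(cv2.resize(sub,None,fx=4,fy=4,interpolation=2),cv2.HOUGH_GRADIENT,1,200,param1=60,param2=15,minRadius=95,maxRadius=140)
u,v,R=cc[0][0]/4; print(u+115,v+235,R, ray("top",u+115,v+235,.085)*1000, R*1.154/509.6*1000)
```

```text
[[ 617. -233.]
 [ 643. -401.]
 [ 409. -440.]
 [ 384. -272.]] [ 513.2 -336.7] [np.float64(237.0), np.float64(170.0), np.float64(236.0), np.float64(169.0)]
tray yaw 9.464108529051813
[0.46289719 0.29344802 0.085     ] (array([ 3,  4,  5,  6,  7,  8,  9, 10, 11, 12, 13, 14, 15, 16, 17, 18],
      dtype=uint8), array([  93, 1468, 1075,  148,  110,  150,  218, 2428,  196,   25,   27,
         54,   28,   32,  312,   36]))
152.375 274.125 28.55 [462.57343777 294.86185359  85.        ] 64.65208
```

drive_tool --series '[{"xyz": [50, 65, 15], "rot": [0, 0, -7]}, {"xyz": [100, 130, 15], "rot": [0, 0, -7]}, {"xyz": [150, 195, 15], "rot": [0, 0, -7]}, {"xyz": [200, 260, 15], "rot": [0, 0, -7]}, {"xyz": [250, 325, 15], "rot": [0, 0, -7]}, {"xyz": [300, 395, 15], "rot": [0, 0, -7]}, {"xyz": [340, 450, 15], "rot": [0, 0, -7]}, {"xyz": [358, 479, 10], "rot": [0, 0, -7]}, {"xyz": [358, 479, 0], "rot": [0, 0, -7]}, {"xyz": [358, 479, 0], "rot": [0, 0, -7]}]' --grip 80 --force 20

```text
clock: 1.35
eef_pos: [0.5181, -0.0705, 0.2124]
eef_rot: [-0.0, 0.762, -0.648, -0.001]
ft_force: [0.5, -0.9, -0.3]
grip_width: 0.0799
```

drive_tool --series '[{"xyz": [0, -2, -25], "rot": [0, 0, 0]}, {"xyz": [0, -2, -50], "rot": [0, 0, 0]}, {"xyz": [0, -2, -75], "rot": [0, 0, 0]}, {"xyz": [0, -2, -95], "rot": [0, 0, 0]}, {"xyz": [0, -2, -101], "rot": [0, 0, 0]}, {"xyz": [0, -2, -101], "rot": [0, 0, 0]}]'

```text
clock: 2.1
eef_pos: [0.5181, -0.0725, 0.1114]
eef_rot: [-0.0, 0.762, -0.648, -0.001]
ft_force: [0.1, -0.2, 0.2]
grip_width: 0.08
```

drive_tool --series '[{"xyz": [0, 0, 0], "rot": [0, 0, 0]}, {"xyz": [0, 0, 0], "rot": [0, 0, 0]}, {"xyz": [0, 0, 0], "rot": [0, 0, 0]}, {"xyz": [0, 0, 0], "rot": [0, 0, 0]}, {"xyz": [0, 0, 0], "rot": [0, 0, 0]}, {"xyz": [0, 0, 0], "rot": [0, 0, 0]}, {"xyz": [0, 0, 0], "rot": [0, 0, 0]}, {"xyz": [0, 0, 0], "rot": [0, 0, 0]}]' --grip 30 --force 25

```text
clock: 3.1
eef_pos: [0.5182, -0.0724, 0.1116]
eef_rot: [-0.0, 0.762, -0.648, -0.001]
ft_force: [-1.0, 0.8, 3.2]
grip_width: 0.0435
```

drive_tool --series '[{"xyz": [0, 0, 20], "rot": [0, 0, 0]}, {"xyz": [0, 0, 50], "rot": [0, 0, 0]}, {"xyz": [0, 0, 80], "rot": [0, 0, 0]}, {"xyz": [-4, -20, 90], "rot": [0, 0, 0]}, {"xyz": [-13, -60, 90], "rot": [0, 0, 0]}, {"xyz": [-24, -110, 90], "rot": [0, 0, 0]}, {"xyz": [-35, -160, 90], "rot": [0, 0, 0]}, {"xyz": [-45, -210, 80], "rot": [0, 0, 0]}, {"xyz": [-54, -248, 65], "rot": [0, 0, 0]}, {"xyz": [-58, -266, 45], "rot": [0, 0, 0]}, {"xyz": [-59, -272, 25], "rot": [0, 0, 0]}, {"xyz": [-59, -272, 8], "rot": [0, 0, 0]}, {"xyz": [-59, -272, -2], "rot": [0, 0, 0]}, {"xyz": [-59, -272, -6], "rot": [0, 0, 0]}, {"xyz": [-59, -272, -8], "rot": [0, 0, 0]}, {"xyz": [-59, -272, -8], "rot": [0, 0, 0]}]'

```text
clock: 5.1
eef_pos: [0.4595, -0.3445, 0.104]
eef_rot: [-0.0, 0.762, -0.648, -0.001]
ft_force: [-0.5, 0.2, -1.9]
grip_width: 0.0436
```

Run:
```python
from meas import *
p,d=shot("scene","scene1"); cv2.imwrite("pics/c1.png",cv2.resize(p[100:340,60:320,::-1],None,fx=2.4,fy=2.4)); print(r.observe()["ft_force"])
```

```text
[-0.21984626 -0.29283145 -1.76644318]
```

View pics/c1.png

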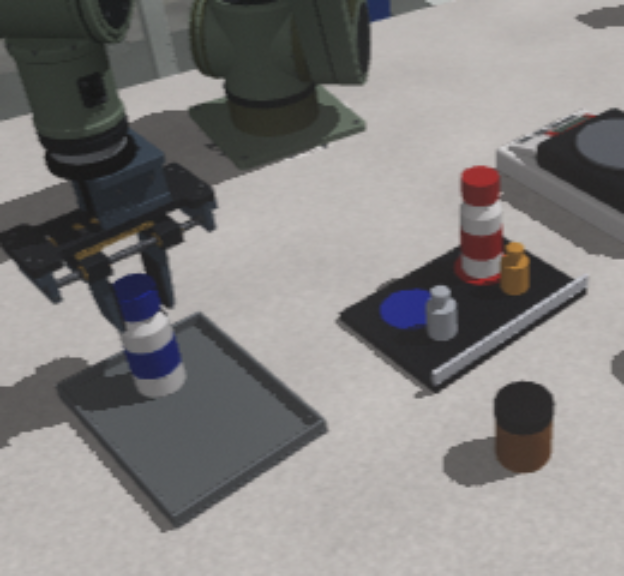

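The picture shows the blue bottle held in the tray, with its cap at crop (140,300) and its foot near (160,390). I'll check that apparent lean against the projection.

Run:
```python
from h import *
i=r.camera_info("scene")
q=cv2.projectPoints(np.array([[.4595,-.3445,.006],[.4595,-.3445,.135]]),np.array(i["rvec"],float),np.array(i["tvec"],float),np.array(i["camera_matrix"]),None)[0].reshape(-1,2)
print((q-[60,100])*2.4)
```

```text
[[160.23016033 382.2202438 ]
 [131.44945814 287.65800899]]
```

drive_tool --series '[{"xyz": [0, 0, -1], "rot": [0, 0, 0]}, {"xyz": [0, 0, -1.5], "rot": [0, 0, 0]}, {"xyz": [0, 0, -1.5], "rot": [0, 0, 0]}]'

```text
clock: 5.52
eef_pos: [0.4595, -0.3446, 0.1027]
eef_rot: [-0.0, 0.762, -0.648, -0.001]
ft_force: [0.2, 0.1, -2.5]
grip_width: 0.0436
```

drive_tool --series '[{"xyz": [0, 0, -0.5], "rot": [0, 0, 0]}, {"xyz": [0, 0, -1], "rot": [0, 0, 0]}, {"xyz": [0, 0, -1], "rot": [0, 0, 0]}]'

```text
clock: 5.9
eef_pos: [0.4598, -0.3445, 0.1025]
eef_rot: [-0.001, 0.762, -0.648, -0.0]
ft_force: [-1.4, 0.9, 6.4]
grip_width: 0.0441
```

drive_tool --series '[{"xyz": [0, 0, 0], "rot": [0, 0, 0]}, {"xyz": [0, 0, 0], "rot": [0, 0, 0]}, {"xyz": [0, 0, 0], "rot": [0, 0, 0]}, {"xyz": [0, 0, 0], "rot": [0, 0, 0]}, {"xyz": [0, 0, 0], "rot": [0, 0, 0]}, {"xyz": [0, 0, 25], "rot": [0, 0, 0]}, {"xyz": [0, 0, 60], "rot": [0, 0, 0]}, {"xyz": [0, 0, 90], "rot": [0, 0, 0]}, {"xyz": [5, 45, 95], "rot": [0, 0, 0]}, {"xyz": [11, 105, 95], "rot": [0, 0, 0]}, {"xyz": [17, 165, 95], "rot": [0, 0, 0]}, {"xyz": [23, 225, 95], "rot": [0, 0, 0]}, {"xyz": [29, 285, 95], "rot": [0, 0, 0]}, {"xyz": [35, 340, 95], "rot": [0, 0, 0]}, {"xyz": [40, 375, 90], "rot": [0, 0, 0]}, {"xyz": [40, 384, 80], "rot": [0, 0, 0]}, {"xyz": [40, 384, 80], "rot": [0, 0, 0]}]' --grip 80

```text
clock: 8.02
eef_pos: [0.4989, 0.0392, 0.1815]
eef_rot: [0.001, 0.762, -0.648, -0.001]
ft_force: [1.2, 0.1, -0.3]
grip_width: 0.0798
```

drive_tool --series '[{"xyz": [0.5, 0.5, -25], "rot": [0, 0, 0]}, {"xyz": [0.5, 0.5, -50], "rot": [0, 0, 0]}, {"xyz": [0.5, 0.5, -65], "rot": [0, 0, 0]}, {"xyz": [0.5, 0.5, -70], "rot": [0, 0, 0]}, {"xyz": [0.5, 0.5, -70], "rot": [0, 0, 0]}]'

```text
clock: 8.65
eef_pos: [0.4997, 0.0393, 0.1118]
eef_rot: [0.0, 0.762, -0.648, -0.001]
ft_force: [-1.0, -0.0, 0.5]
grip_width: 0.0801
```

drive_tool --series '[{"xyz": [0, 0, 0], "rot": [0, 0, 0]}, {"xyz": [0, 0, 0], "rot": [0, 0, 0]}, {"xyz": [0, 0, 0], "rot": [0, 0, 0]}, {"xyz": [0, 0, 0], "rot": [0, 0, 0]}, {"xyz": [0, 0, 0], "rot": [0, 0, 0]}, {"xyz": [0, 0, 0], "rot": [0, 0, 0]}, {"xyz": [0, 0, 0], "rot": [0, 0, 0]}, {"xyz": [0, 0, 0], "rot": [0, 0, 0]}]' --grip 30

```text
clock: 9.65
eef_pos: [0.4998, 0.0394, 0.112]
eef_rot: [0.0, 0.762, -0.648, -0.001]
ft_force: [-0.5, 1.4, 2.6]
grip_width: 0.0436
```

drive_tool --series '[{"xyz": [0, 0, 20], "rot": [0, 0, 0]}, {"xyz": [0, 0, 55], "rot": [0, 0, 0]}, {"xyz": [0, 0, 90], "rot": [0, 0, 0]}, {"xyz": [4, -25, 100], "rot": [0, 0, 0]}, {"xyz": [14, -75, 100], "rot": [0, 0, 0]}, {"xyz": [24, -130, 100], "rot": [0, 0, 0]}, {"xyz": [34, -185, 100], "rot": [0, 0, 0]}, {"xyz": [44, -240, 100], "rot": [0, 0, 0]}, {"xyz": [54, -295, 95], "rot": [0, 0, 0]}, {"xyz": [62, -340, 80], "rot": [0, 0, 0]}, {"xyz": [66, -360, 55], "rot": [0, 0, 0]}, {"xyz": [67, -366, 30], "rot": [0, 0, 0]}, {"xyz": [67, -366, 10], "rot": [0, 0, 0]}, {"xyz": [67, -366, -2], "rot": [0, 0, 0]}, {"xyz": [67, -366, -7], "rot": [0, 0, 0]}, {"xyz": [67, -366, -9], "rot": [0, 0, 0]}, {"xyz": [67, -366, -10], "rot": [0, 0, 0]}, {"xyz": [67, -366, -10], "rot": [0, 0, 0]}]'

```text
clock: 11.9
eef_pos: [0.5672, -0.3266, 0.103]
eef_rot: [0.0, 0.762, -0.648, 0.0]
ft_force: [-0.3, 1.0, 0.3]
grip_width: 0.0432
```

drive_tool --series '[{"xyz": [0, 0, -0.5], "rot": [0, 0, 0]}, {"xyz": [0, 0, -0.5], "rot": [0, 0, 0]}]'

```text
clock: 12.15
eef_pos: [0.5674, -0.3267, 0.103]
eef_rot: [-0.0, 0.762, -0.648, 0.0]
ft_force: [-0.7, 0.2, 1.6]
grip_width: 0.0433
```

drive_tool --series '[{"xyz": [0, 0, 0], "rot": [0, 0, 0]}, {"xyz": [0, 0, 0], "rot": [0, 0, 0]}, {"xyz": [0, 0, 0], "rot": [0, 0, 0]}, {"xyz": [0, 0, 0], "rot": [0, 0, 0]}, {"xyz": [0, 0, 0], "rot": [0, 0, 0]}, {"xyz": [0, 0, 25], "rot": [0, 0, 0]}, {"xyz": [0, 0, 60], "rot": [0, 0, 0]}, {"xyz": [0, 0, 95], "rot": [0, 0, 0]}, {"xyz": [0, 0, 95], "rot": [0, 0, 0]}]' --grip 80

```text
clock: 13.28
eef_pos: [0.5689, -0.3276, 0.2014]
eef_rot: [-0.001, 0.762, -0.648, 0.004]
ft_force: [0.3, 0.1, 0.1]
grip_width: 0.0801
```

Run:
```python
from meas import *
p,d=shot("top","top2"); P=cloud("top",d);A=(0,0,0);B=(180,255,255)
print("brass",blob(p,P,A,B,.062,.08,(245,220,280,250)))
print("steel",blob(p,P,A,B,.062,.08,(297,215,325,245)))
for n,lo,hi in(("blue",(110,120,60),(130,255,255)),("red",(0,120,60),(10,255,255))):
    print(n,blob(p,P,lo,hi,.006,.02,(235,205,345,290)), blob(p,P,lo,hi,.12,.15))
p,d=shot("scene","scene2"); cv2.imwrite("pics/c2.png",cv2.resize(p[100:340,60:320,::-1],None,fx=2.4,fy=2.4))
```

```text
brass (69, array([553.5,  49.5,  72.5]), array([18.5, 18.8, 13.2]), array([553.5,  49.3,  72.1]))
steel (72, array([571.5, -63.5,  70.7]), array([20.7, 20.6, 13.8]), array([570.6, -62.4,  72.1]))
blue (715, array([515.6, -70.7,  13.4]), array([69.5, 71.9, 12.9]), array([516.5, -70.4,  14.8])) (62, array([ 465.1, -330.3,  130.6]), array([26.8, 14.3, 19.5]), array([ 467.2, -326.9,  133.8]))
red (699, array([500.1,  42.6,  13.6]), array([69.9, 70.2, 12.7]), array([499.4,  42.6,  14.5])) 0
```

View pics/c2.png

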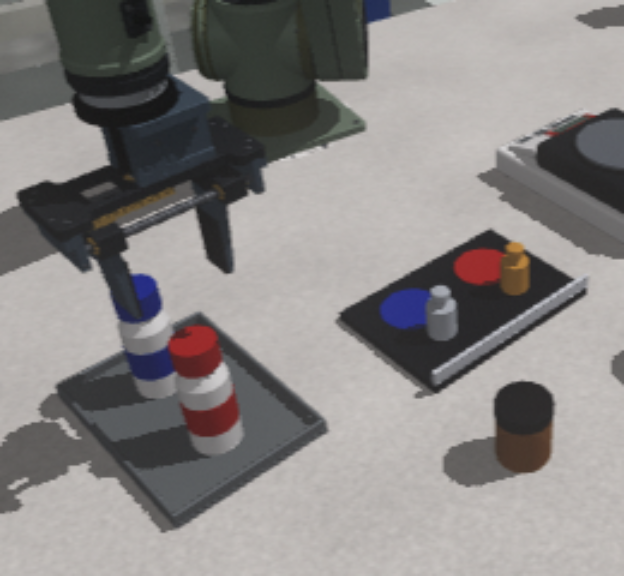

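Both bottles stand upright on the tray, the marks are free, and the weights have not moved. Next is the brass weight.

drive_tool --series '[{"xyz": [-2, 45, 0], "rot": [0, 0, 0]}, {"xyz": [-4, 105, 0], "rot": [0, 0, 0]}, {"xyz": [-7, 165, 0], "rot": [0, 0, 0]}, {"xyz": [-9, 225, 0], "rot": [0, 0, 0]}, {"xyz": [-12, 285, 0], "rot": [0, 0, 0]}, {"xyz": [-14, 340, -10], "rot": [0, 0, 0]}, {"xyz": [-15, 368, -30], "rot": [0, 0, 0]}, {"xyz": [-15, 377, -60], "rot": [0, 0, 0]}, {"xyz": [-15, 377, -90], "rot": [0, 0, 0]}, {"xyz": [-15, 377, -90], "rot": [0, 0, 0]}, {"xyz": [-15, 377, -90], "rot": [0, 0, 0]}]' --grip 70

```text
clock: 14.75
eef_pos: [0.5523, 0.0504, 0.1077]
eef_rot: [-0.0, 0.762, -0.648, 0.0]
ft_force: [0.6, 0.4, -0.4]
grip_width: 0.07
```

drive_tool --series '[{"xyz": [1, -1, -25], "rot": [0, 0, 0]}, {"xyz": [1, -1, -50], "rot": [0, 0, 0]}, {"xyz": [1, -1, -70], "rot": [0, 0, 0]}, {"xyz": [1, -1, -82], "rot": [0, 0, 0]}, {"xyz": [1, -1, -86], "rot": [0, 0, 0]}, {"xyz": [1, -1, -86], "rot": [0, 0, 0]}]'

```text
clock: 15.5
eef_pos: [0.5538, 0.0493, 0.0223]
eef_rot: [-0.0, 0.762, -0.648, 0.001]
ft_force: [1.3, 0.4, -0.5]
grip_width: 0.07
```

drive_tool --series '[{"xyz": [0, 0, 0], "rot": [0, 0, 0]}, {"xyz": [0, 0, 0], "rot": [0, 0, 0]}, {"xyz": [0, 0, 0], "rot": [0, 0, 0]}, {"xyz": [0, 0, 0], "rot": [0, 0, 0]}, {"xyz": [0, 0, 0], "rot": [0, 0, 0]}, {"xyz": [0, 0, 0], "rot": [0, 0, 0]}, {"xyz": [0, 0, 0], "rot": [0, 0, 0]}, {"xyz": [0, 0, 0], "rot": [0, 0, 0]}]' --grip 20

```text
clock: 16.5
eef_pos: [0.5539, 0.0495, 0.0224]
eef_rot: [-0.001, 0.762, -0.648, 0.001]
ft_force: [-0.3, 1.7, 1.8]
grip_width: 0.0336
```

drive_tool --series '[{"xyz": [0, 0, 20], "rot": [0, 0, 0]}, {"xyz": [0, 0, 60], "rot": [0, 0, 0]}, {"xyz": [0, 0, 100], "rot": [0, 0, 0]}, {"xyz": [-5, 15, 120], "rot": [0, 0, 0]}, {"xyz": [-22, 60, 120], "rot": [0, 0, 0]}, {"xyz": [-40, 110, 120], "rot": [0, 0, 0]}, {"xyz": [-58, 160, 120], "rot": [0, 0, 0]}, {"xyz": [-76, 205, 120], "rot": [0, 0, 0]}, {"xyz": [-88, 235, 115], "rot": [0, 0, 0]}, {"xyz": [-91, 244, 105], "rot": [0, 0, 0]}, {"xyz": [-91, 244, 95], "rot": [0, 0, 0]}, {"xyz": [-91, 244, 87], "rot": [0, 0, 0]}, {"xyz": [-91, 244, 81], "rot": [0, 0, 0]}, {"xyz": [-91, 244, 78], "rot": [0, 0, 0]}, {"xyz": [-91, 244, 78], "rot": [0, 0, 0]}]'

```text
clock: 18.38
eef_pos: [0.4631, 0.2931, 0.1003]
eef_rot: [-0.0, 0.761, -0.648, 0.001]
ft_force: [0.1, 0.4, -2.7]
grip_width: 0.0335
```

Run:
```python
from h import *
p,d=shot("scene","scene3"); cv2.imwrite("pics/c3.png",cv2.resize(p[80:220,210:400,::-1],None,fx=4,fy=4,interpolation=2))
i=r.camera_info("scene"); a=np.arange(0,6.3,.785)
pts=np.array([[.463,.294,.085]]+[[.463+.065*np.cos(t),.294+.065*np.sin(t),.085] for t in a])
q=cv2.projectPoints(pts,np.array(i["rvec"],float),np.array(i["tvec"],float),np.array(i["camera_matrix"]),None)[0].reshape(-1,2)
print(((q-[210,80])*4).round(), r.observe()["eef_pos"])
```

```text
[[437. 316.]
 [492. 351.]
 [519. 323.]
 [497. 293.]
 [442. 277.]
 [385. 284.]
 [356. 309.]
 [373. 341.]
 [431. 359.]
 [492. 351.]] [0.46311426 0.29331071 0.10056247]
```

View pics/c3.png

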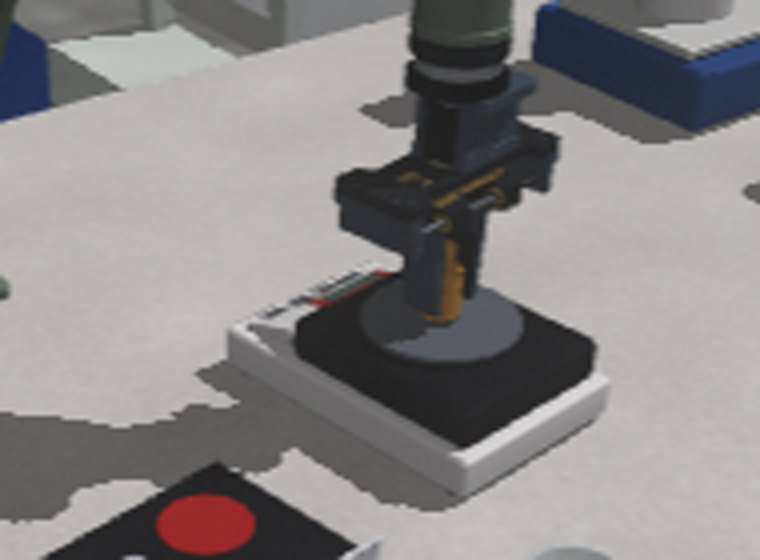

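The weight hangs a few mm above the pan, with its foot near crop (440,318). The pan ellipse spans x 359–524 and y 281–362, so its centre is about (441,321), and the weight is well centred.

drive_tool --series '[{"xyz": [0, 0.5, -2], "rot": [0, 0, 0]}, {"xyz": [0, 0.5, -3.5], "rot": [0, 0, 0]}, {"xyz": [0, 0.5, -4.5], "rot": [0, 0, 0]}, {"xyz": [0, 0.5, -5.5], "rot": [0, 0, 0]}, {"xyz": [0, 0.5, -5.5], "rot": [0, 0, 0]}]'

```text
clock: 19.05
eef_pos: [0.4631, 0.2939, 0.0954]
eef_rot: [-0.001, 0.762, -0.648, 0.001]
ft_force: [0.1, -0.3, -0.3]
grip_width: 0.0334
```

drive_tool --series '[{"xyz": [0, 0, -0.5], "rot": [0, 0, 0]}, {"xyz": [0, 0, -0.5], "rot": [0, 0, 0]}]'

```text
clock: 19.3
eef_pos: [0.4631, 0.2939, 0.0954]
eef_rot: [-0.001, 0.762, -0.648, 0.001]
ft_force: [-1.8, -1.0, 4.6]
grip_width: 0.0338
```

drive_tool --series '[{"xyz": [0, 0, 0], "rot": [0, 0, 0]}, {"xyz": [0, 0, 0], "rot": [0, 0, 0]}, {"xyz": [0, 0, 0], "rot": [0, 0, 0]}, {"xyz": [0, 0, 0], "rot": [0, 0, 0]}, {"xyz": [0, 0, 0], "rot": [0, 0, 0]}, {"xyz": [0, 0, 25], "rot": [0, 0, 0]}, {"xyz": [0, 0, 60], "rot": [0, 0, 0]}, {"xyz": [0, 0, 100], "rot": [0, 0, 0]}, {"xyz": [10, -55, 105], "rot": [0, 0, 0]}, {"xyz": [20, -115, 105], "rot": [0, 0, 0]}, {"xyz": [30, -175, 105], "rot": [0, 0, 0]}, {"xyz": [40, -235, 105], "rot": [0, 0, 0]}, {"xyz": [40, -235, 105], "rot": [0, 0, 0]}]' --grip 70

```text
clock: 20.92
eef_pos: [0.5035, 0.0553, 0.2004]
eef_rot: [-0.001, 0.76, -0.65, 0.001]
ft_force: [-0.6, 1.2, 0.4]
grip_width: 0.0701
```

Run:
```python
from meas import *
p,d=shot("top","top4"); P=cloud("top",d);A=(0,0,0);B=(180,255,255)
print("brass",blob(p,P,A,B,.133,.16,(120,240,190,300)),blob(p,P,(10,90,60),(30,255,255),.09,.16,(110,235,195,305)))
for n,lo,hi in(("blue",(110,120,40),(130,255,255)),("red",(0,120,40),(10,255,255))):
    print(n,blob(p,P,lo,hi,.12,.15,(370,190,480,320)))
cv2.imwrite("pics/c4.png",cv2.resize(p[190:345,105:480,::-1],None,fx=2.1,fy=2.1,interpolation=2))
```

```text
brass (83, array([463.4, 291.8, 143.1]), array([19.4, 20.1, 13.8]), array([462.8, 291.3, 144.7])) (211, array([463.2, 292.5, 125.4]), array([30.8, 34.2, 49.2]), array([464.7, 287.5, 127.7]))
blue (343, array([ 458.7, -344.3,  132. ]), array([40.5, 42.5, 21.5]), array([ 459.5, -342.3,  135.5]))
red (331, array([ 566.7, -325.9,  130.8]), array([41. , 42.6, 20.3]), array([ 566. , -323.8,  135.6]))
```

View pics/c4.png

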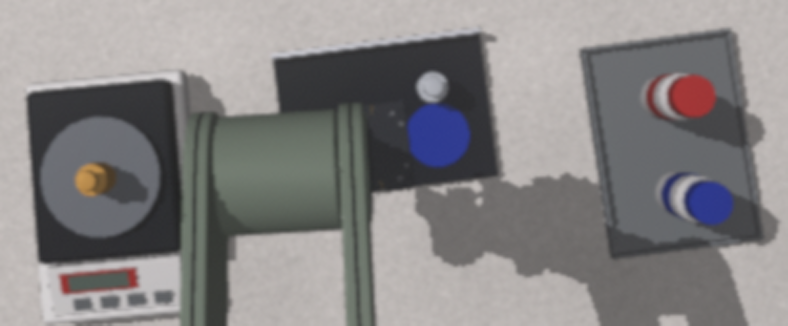

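The brass weight stands at (463,292), about 2–3 mm from the pan centre, and both bottles are upright on the tray. Now I'll return the red bottle.

drive_tool --series '[{"xyz": [8, -50, 0], "rot": [0, 0, 0]}, {"xyz": [18, -110, 0], "rot": [0, 0, 0]}, {"xyz": [28, -170, 0], "rot": [0, 0, 0]}, {"xyz": [38, -230, 0], "rot": [0, 0, 0]}, {"xyz": [48, -290, 0], "rot": [0, 0, 0]}, {"xyz": [58, -345, 0], "rot": [0, 0, 0]}, {"xyz": [63, -374, 0], "rot": [0, 0, 0]}, {"xyz": [63, -382, 0], "rot": [0, 0, 0]}, {"xyz": [63, -382, -5], "rot": [0, 0, 0]}, {"xyz": [63, -382, -20], "rot": [0, 0, 0]}]' --grip 80

```text
clock: 22.22
eef_pos: [0.5668, -0.323, 0.1806]
eef_rot: [-0.001, 0.761, -0.649, 0.001]
ft_force: [0.7, -0.3, -0.2]
grip_width: 0.0803
```

drive_tool --series '[{"xyz": [0, -3, -15], "rot": [0, 0, 0]}, {"xyz": [0, -3, -45], "rot": [0, 0, 0]}, {"xyz": [0, -3, -68], "rot": [0, 0, 0]}, {"xyz": [0, -3, -77], "rot": [0, 0, 0]}, {"xyz": [0, -3, -77], "rot": [0, 0, 0]}]'

```text
clock: 22.85
eef_pos: [0.5666, -0.3254, 0.1029]
eef_rot: [-0.001, 0.761, -0.649, 0.0]
ft_force: [0.2, -0.4, -0.1]
grip_width: 0.0801
```

drive_tool --series '[{"xyz": [0, 0, 0], "rot": [0, 0, 0]}, {"xyz": [0, 0, 0], "rot": [0, 0, 0]}, {"xyz": [0, 0, 0], "rot": [0, 0, 0]}, {"xyz": [0, 0, 0], "rot": [0, 0, 0]}, {"xyz": [0, 0, 0], "rot": [0, 0, 0]}, {"xyz": [0, 0, 0], "rot": [0, 0, 0]}, {"xyz": [0, 0, 0], "rot": [0, 0, 0]}, {"xyz": [0, 0, 0], "rot": [0, 0, 0]}]' --grip 30

```text
clock: 23.85
eef_pos: [0.5667, -0.3257, 0.1033]
eef_rot: [-0.001, 0.761, -0.649, 0.001]
ft_force: [-0.7, -0.3, 3.7]
grip_width: 0.0431
```

drive_tool --series '[{"xyz": [0, 0, 20], "rot": [0, 0, 0]}, {"xyz": [0, 0, 55], "rot": [0, 0, 0]}, {"xyz": [0, 0, 95], "rot": [0, 0, 0]}, {"xyz": [-5, 25, 110], "rot": [0, 0, 0]}, {"xyz": [-14, 75, 110], "rot": [0, 0, 0]}, {"xyz": [-24, 130, 110], "rot": [0, 0, 0]}, {"xyz": [-34, 185, 110], "rot": [0, 0, 0]}, {"xyz": [-44, 240, 110], "rot": [0, 0, 0]}, {"xyz": [-54, 295, 105], "rot": [0, 0, 0]}, {"xyz": [-62, 340, 90], "rot": [0, 0, 0]}, {"xyz": [-66, 361, 65], "rot": [0, 0, 0]}, {"xyz": [-67, 367, 42], "rot": [0, 0, 0]}, {"xyz": [-67, 367, 25], "rot": [0, 0, 0]}, {"xyz": [-67, 367, 16], "rot": [0, 0, 0]}, {"xyz": [-67, 367, 12], "rot": [0, 0, 0]}, {"xyz": [-67, 367, 10], "rot": [0, 0, 0]}, {"xyz": [-67, 367, 9], "rot": [0, 0, 0]}, {"xyz": [-67, 367, 9], "rot": [0, 0, 0]}]'

```text
clock: 26.1
eef_pos: [0.5, 0.0413, 0.1125]
eef_rot: [-0.002, 0.761, -0.649, 0.001]
ft_force: [-0.2, -0.1, -1.9]
grip_width: 0.0433
```

drive_tool --series '[{"xyz": [0, 0, -0.5], "rot": [0, 0, 0]}, {"xyz": [0, 0, -1], "rot": [0, 0, 0]}, {"xyz": [0, 0, -1], "rot": [0, 0, 0]}]'

```text
clock: 26.48
eef_pos: [0.5004, 0.0412, 0.1122]
eef_rot: [-0.002, 0.761, -0.649, 0.002]
ft_force: [-1.2, -0.8, 4.1]
grip_width: 0.0431
```

drive_tool --series '[{"xyz": [0, 0, 0], "rot": [0, 0, 0]}, {"xyz": [0, 0, 0], "rot": [0, 0, 0]}, {"xyz": [0, 0, 0], "rot": [0, 0, 0]}, {"xyz": [0, 0, 0], "rot": [0, 0, 0]}, {"xyz": [0, 0, 0], "rot": [0, 0, 0]}, {"xyz": [0, 0, 25], "rot": [0, 0, 0]}, {"xyz": [0, 0, 60], "rot": [0, 0, 0]}, {"xyz": [0, 0, 90], "rot": [0, 0, 0]}, {"xyz": [-5, -50, 90], "rot": [0, 0, 0]}, {"xyz": [-11, -110, 90], "rot": [0, 0, 0]}, {"xyz": [-18, -170, 90], "rot": [0, 0, 0]}, {"xyz": [-24, -230, 90], "rot": [0, 0, 0]}, {"xyz": [-31, -290, 90], "rot": [0, 0, 0]}, {"xyz": [-37, -345, 90], "rot": [0, 0, 0]}, {"xyz": [-41, -378, 85], "rot": [0, 0, 0]}, {"xyz": [-41, -386, 75], "rot": [0, 0, 0]}, {"xyz": [-41, -386, 70], "rot": [0, 0, 0]}, {"xyz": [-41, -386, 70], "rot": [0, 0, 0]}]' --grip 80

```text
clock: 28.72
eef_pos: [0.4593, -0.3432, 0.1816]
eef_rot: [-0.002, 0.761, -0.648, 0.001]
ft_force: [0.6, -1.1, -0.8]
grip_width: 0.0802
```

drive_tool --series '[{"xyz": [0, 0, -20], "rot": [0, 0, 0]}, {"xyz": [0, 0, -50], "rot": [0, 0, 0]}, {"xyz": [0, 0, -72], "rot": [0, 0, 0]}, {"xyz": [0, 0, -79], "rot": [0, 0, 0]}, {"xyz": [0, 0, -79], "rot": [0, 0, 0]}]'

```text
clock: 29.35
eef_pos: [0.4598, -0.3427, 0.103]
eef_rot: [-0.002, 0.762, -0.648, 0.001]
ft_force: [-0.1, 0.5, 0.6]
grip_width: 0.0801
```

drive_tool --series '[{"xyz": [0, 0, 0], "rot": [0, 0, 0]}, {"xyz": [0, 0, 0], "rot": [0, 0, 0]}, {"xyz": [0, 0, 0], "rot": [0, 0, 0]}, {"xyz": [0, 0, 0], "rot": [0, 0, 0]}, {"xyz": [0, 0, 0], "rot": [0, 0, 0]}, {"xyz": [0, 0, 0], "rot": [0, 0, 0]}, {"xyz": [0, 0, 0], "rot": [0, 0, 0]}, {"xyz": [0, 0, 0], "rot": [0, 0, 0]}]' --grip 30

```text
clock: 30.35
eef_pos: [0.4599, -0.3429, 0.1032]
eef_rot: [-0.002, 0.762, -0.648, 0.001]
ft_force: [-0.2, -1.6, 2.3]
grip_width: 0.0436
```

drive_tool --series '[{"xyz": [0, 0, 20], "rot": [0, 0, 0]}, {"xyz": [0, 0, 50], "rot": [0, 0, 0]}, {"xyz": [0, 0, 80], "rot": [0, 0, 0]}, {"xyz": [4, 20, 90], "rot": [0, 0, 0]}, {"xyz": [13, 60, 90], "rot": [0, 0, 0]}, {"xyz": [23, 110, 90], "rot": [0, 0, 0]}, {"xyz": [34, 160, 90], "rot": [0, 0, 0]}, {"xyz": [44, 210, 90], "rot": [0, 0, 0]}, {"xyz": [52, 248, 80], "rot": [0, 0, 0]}, {"xyz": [56, 266, 60], "rot": [0, 0, 0]}, {"xyz": [57, 271, 40], "rot": [0, 0, 0]}, {"xyz": [57, 271, 25], "rot": [0, 0, 0]}, {"xyz": [57, 271, 16], "rot": [0, 0, 0]}, {"xyz": [57, 271, 12], "rot": [0, 0, 0]}, {"xyz": [57, 271, 10], "rot": [0, 0, 0]}, {"xyz": [57, 271, 9], "rot": [0, 0, 0]}, {"xyz": [57, 271, 9], "rot": [0, 0, 0]}]'

```text
clock: 32.48
eef_pos: [0.5171, -0.072, 0.1125]
eef_rot: [-0.002, 0.762, -0.648, 0.001]
ft_force: [-0.4, -0.7, -1.5]
grip_width: 0.0433
```

drive_tool --series '[{"xyz": [0, 0, -0.5], "rot": [0, 0, 0]}, {"xyz": [0, 0, -1], "rot": [0, 0, 0]}, {"xyz": [0, 0, -1], "rot": [0, 0, 0]}]'

```text
clock: 32.85
eef_pos: [0.5175, -0.0721, 0.1122]
eef_rot: [-0.003, 0.762, -0.648, 0.002]
ft_force: [-0.3, -0.7, 2.1]
grip_width: 0.0434
```

drive_tool --series '[{"xyz": [0, 0, 0], "rot": [0, 0, 0]}, {"xyz": [0, 0, 0], "rot": [0, 0, 0]}, {"xyz": [0, 0, 0], "rot": [0, 0, 0]}, {"xyz": [0, 0, 0], "rot": [0, 0, 0]}, {"xyz": [0, 0, 0], "rot": [0, 0, 0]}, {"xyz": [0, 0, 25], "rot": [0, 0, 0]}, {"xyz": [0, 0, 60], "rot": [0, 0, 0]}, {"xyz": [0, 0, 100], "rot": [0, 0, 0]}, {"xyz": [-15, -50, 105], "rot": [0, 0, 0]}, {"xyz": [-30, -110, 105], "rot": [0, 0, 0]}, {"xyz": [-45, -170, 105], "rot": [0, 0, 0]}, {"xyz": [-60, -230, 105], "rot": [0, 0, 0]}, {"xyz": [-75, -290, 105], "rot": [0, 0, 0]}, {"xyz": [-75, -290, 105], "rot": [0, 0, 0]}, {"xyz": [-75, -290, 105], "rot": [0, 0, 0]}]' --grip 80

```text
clock: 34.72
eef_pos: [0.4424, -0.3616, 0.2169]
eef_rot: [-0.003, 0.761, -0.648, 0.001]
ft_force: [-0.1, 0.0, -0.5]
grip_width: 0.0796
```

Run:
```python
from meas import *
p,d=shot("top","top5"); P=cloud("top",d);A=(0,0,0);B=(180,255,255)
print("red",blob(p,P,A,B,.13,.16,(245,240,290,280)),"blue",blob(p,P,A,B,.13,.16,(292,235,335,275)))
print("steel",blob(p,P,A,B,.062,.08,(300,220,322,242)),"brass",blob(p,P,A,B,.133,.16,(120,240,190,300)))
print("beaker",blob(p,P,A,B,.05,.12,(200,125,245,170)),"jar",blob(p,P,A,B,.06,.09,(305,130,345,170)))
p,d=shot("scene","scene5"); cv2.imwrite("pics/c5.png",cv2.resize(p[100:300,180:400,::-1],None,fx=2.8,fy=2.8,interpolation=2))
```

```text
red (328, array([500.9,  39.8, 140.9]), array([40.9, 42.8, 19.2]), array([501.4,  39.7, 144.6])) blue (328, array([516.9, -73.6, 141.7]), array([40.8, 42.5, 15.7]), array([516.3, -73.5, 144.7]))
steel (72, array([571.4, -63.4,  71.3]), array([20.7, 20.6, 15.7]), array([570.5, -62.4,  72.2])) brass (83, array([463.5, 292.3, 144.1]), array([19.6, 21.1, 12.7]), array([464.2, 291.1, 144.9]))
beaker (314, array([760.5, 148.2,  70.8]), array([68.5, 67.5, 41.6]), array([771.9, 155.7,  78.6])) jar (490, array([758.5, -88. ,  70.3]), array([56.6, 55.8, 13.9]), array([758.1, -88. ,  71.5]))
```

View pics/c5.png

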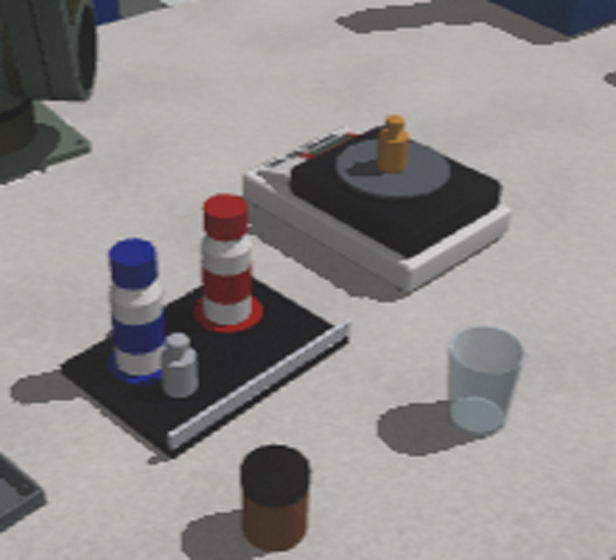

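The red bottle stands on the red mark (foot near (228,318)) and the blue one on the blue mark (foot near (138,368)). The brass weight is upright mid-pan at (393,165), and nothing else has moved. The measured positions are within about 3 mm of the targets, so I'm handing in.

```bash
python3 -c "
from workcell import r
r.hand_in(); print(r.observe()['clock'])"
```

```text
the job is handed in; nothing more can be done
the job is handed in; nothing more can be done
```

The task is done and handed in, at about 35 s on the robot's clock. I moved both bottles to the tray, set the brass weight on the pan, then put the red and blue bottles back on their own marks.

My last camera check, just before handing in, found:
- **Bottles:** both stood upright, about 3 mm from the centre of their marks.
- **Brass weight:** it stood upright, about 2–3 mm from the pan's centre.
- **Steel weight, beaker and jar:** all were within 1 mm of where they started.
- **Robot:** the arm was clear of everything.

No check failed. Two small disagreements, both far inside the 15 mm tolerance:
- The scene camera put the pan about 3–4 mm from where the top camera did.
- The marks measured up to 3 mm from where the bottles first stood.

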